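Drop the sanding drum into its bearing stand

ROBOT

A 6-joint arm with a two-finger parallel gripper is mounted at the origin on the work surface. World frame = base frame: x ahead of the robot, y to its left, z up, the work surface at z = 0. Lengths are in m, angles in rad, forces in N, time in s.
With the tool pointing down it reaches from about 0.25 to 0.725 m from the base axis. Payload 4 kg.
Tool frame: the origin (TCP) lies on the centre line of the jaws, within the pads' length; the fingertips stand 14 mm ahead of it and the grasp point (between the pads) lies 5 mm behind it; z points along the fingers, x is the direction in which the jaws open and shut, and the axes are right-handed (so a half turn about z gives the same grasp; the last joint's range is limited). The gripper opens to 85 mm and grips with 20 to 120 N. Pads are 22 mm wide; open, the fingers measure 114 mm over their backs; the gripper's body (76 mm by 85 mm) begins 54 mm behind the grasp point. The pads swing forward as they close: fully open they stand 13 mm farther back than shut.
Start: joints at [1.281, 0.241, 0.005, 1.335, 0, 1.571], TCP at [0.143, 0.479, 0.245] pointing down, gripper open.
Joint ranges: [-2.72, 2.72], [-1.05, 1.87], [-1.09, 1.28], [-1.99, 2.15], [-1.42, 1.44], [-3.14, 3.14]. Speed limits (rad/s): [2.79, 2.79, 3.14, 3.14, 3.14, 3.14].

INTERFACE

Orientations are given as a unit quaternion [x, y, z, w].
In Python, from workcell import bot gives the robot as it stands.
- The arm moves only by the tool play_rows, never from a script. Its argument "motion" is a list of rows, each an object with "fingers": the closure, from -1 (fully open) to 1 (shut), so that 0 is half open; "translation": the shift along the tool's x, y, z in cm, a list of three; "roll": the turn about the tool's z in degrees. A call has 1 to 20 rows; each row is the pose to reach, as a shift and turn from the pose commanded when the call began, along the tool's axes at that moment; what a row does not reach only later rows make up. A row lasts 1/12 s, in which the tool goes at most 41.7 mm and 7.16 degrees, less where a joint would pass 70% of its speed; a pose out of reach is approached as far as the arm can. A call with a gripper value outside its range is refused whole. The fingers move at their own pace and stop on an object; the grip force is fixed at half the most. Time passes only in rows, so rows that repeat a pose let the fingers close. It gives the time, the measured TCP pose, the force and the opening at its end, in the units of the state.
- bot.get_obs(): the state, without advancing time (a new reading comes with each control period).
- bot.camera(name): name is "scene" or "side" or "wrist"; returns a dict with "pixels" (480x640x3 uint8, red, green, blue), "intrinsics" (3x3 intrinsics, pixels), "k1" (the pictures are not rectified: a ray, as slopes to the right and down, at radius r is drawn at 1 + k1 r^2 times it, then the intrinsics apply), "world_to_cam" (4x4, takes a point from world to camera coordinates). Camera axes: x right, y down, z forward; pixel columns grow to the right and rows downward; lengths in m; the calibration is good to about 2 mm. A picture is of the moment at which its call begins. There is no depth.
- bot.job_done(): hands the job in, once; it reports no verdict.
The state is a dict: "clock": time; "joint_pos": joint angles; "joint_vel": joint speeds; "tau": joint torques, N m; "eef_pos": TCP position; "tool_rot": TCP orientation; "ft_force": force on the tool from outside, world axes, zero at the start; "ft_torque": the same for the moment, N m; "grip_width": finger opening in m.
Only numpy, scipy, OpenCV 4.12 (cv2) and the standard library are available. Lean on these libraries where they do the work, as an engineer would, in place of code of your own. Each camera call takes 0.05 s, during which the arm holds its last target. There are 200 camera calls.

TASK

Take the sanding drum from its wooden rest and lower its arbor into both open slots of the bearing stand until both ends sit fully home on the bearing shoes, feeling for the bottom: set it down softly, do not drop it or lean on it. Then let go and turn the keeper bar right across its slot to lock the arbor in. Leave the other things on the bench where they are.

Things in the scene. Friction and masses are not known exactly. Their poses are not given: they have to be found in the camera images.
- drum_center (a point): centre of the loose sanding drum, on its axis: wooden cylinder 50 mm in diameter, 100 mm long, on a steel arbor (12 mm diameter, 160 mm long, sticking out equally), with a collar 22 mm across and 6 mm thick on each end of the wood. y axis along the arbor; both ends alike. 0.28 to 0.46 kg. Grip it across the wood from above. It starts level in the rest, axis 50 mm above the bench
- rest: low plywood rest, 90 x 170 mm, fixed, with two V-notched cheeks, 56 mm high, 136 mm apart along its y axis; floor 8 mm thick; origin at the centre of its underside on the bench. The drum starts in it, arbor along the rest's y
- stand: fixed green bearing stand, base 100 x 200 x 14 mm; origin at the centre of its underside on the bench, z up. Two uprights, 64 mm wide, 14 mm thick, at y = -67 and +67 mm (clear gap 120 mm; the drum with collars has 4 mm play each way), tops 110 mm above the bench, each with an open-topped slot at x = 0. A seated arbor runs along the stand's y axis
- slot_left (a point): middle of the mouth of the slot in the +y upright, level with its top. Slots are 14 mm wide, mouths flared at 45 degrees to 26 mm over the top 6 mm. The brass bearing shoes in both slots have level tops, always equally high, but adjustable and NOT measured: 26 to 62 mm below the mouth (seated drum axis 54 to 90 mm above the bench). The bottom must be felt
- slot_right (a point): the same for the slot in the -y upright. The shoes do not give: more than 35 N between drum and stand damages the bearings, and so does letting the drum fall more than about 2 mm
- keeper_peg (a point): middle of the keeper's upright steel peg, 12 mm in diameter; the peg rises 34 mm above its bar, this point is half-way up, 134 mm above the bench. Pinch it from above. The bar, 14 mm wide and 6 mm thick, lies flat on top of the +y upright and turns about point keeper_pivot, 40 mm from the peg
- keeper_pivot (a point): upright hinge axis of the keeper bar, at the stand's x = 20, y = 67 mm, 111 mm above the bench (underside of the bar)
- keeper (a joint): angle of the keeper bar, rad: 0 = pointing outwards along the stand's +y (slot open), growing anticlockwise from above; 1.57 = along the stand's -x, across the slot (locked). Stops at -0.5 and 1.6. Starts between -0.4 and 0.1, stays where left, needs about 1.3 N at the peg. At angle a the peg is at pivot + 40 mm x (-sin a, cos a) in the stand's x, y
- wax_tin: bystander, to be left alone: a closed steel wax tin, 64 mm across, 45 mm high; origin at its underside on the bench
- gouge: bystander, to be left alone: a lying turning gouge with wooden handle, 240 mm long; origin at its underside on the bench
- finial: bystander, to be left alone: a small turned wooden finial standing upright, 44 mm across, 85 mm high; origin at its underside on the bench
- offcut: bystander, to be left alone: a dark wood offcut, 70 x 50 x 40 mm; origin at its underside on the bench
- chuck_ring: bystander, to be left alone: a steel chuck ring, 76 mm across, 20 mm high; origin at its underside on the bench
- bowl: bystander, to be left alone: a turned wooden bowl, 120 mm across, 50 mm high; origin at its underside on the bench
- mallet: bystander, to be left alone: a lying wooden mallet, 260 mm long; origin at its underside on the bench
There are look-alikes about, which are no part of the job. Leave any turquoise look-alike of the part that bears drum_center alone.

How it is judged:
By the outcome, as a careful person would: the job done as asked, in the order asked, and still so for the second after the job is handed in, with the robot touching nothing.
It also fails if it takes over 59 s, if anything falls off the work surface, if the arm or the gripper's body presses on something with over 40 N, if the wrist force passes 120 N, or if a joint passes its speed limit or range.

## Working session

There is one attempt and no reset: what is moved stays moved. The work goes in short steps, Python scripts to look and compute and a tool call to move; the robot and the scene stay as the last step left them, time stands still between calls to the robot, and variables do not carry over. Pictures are saved under pics/ and viewed, about 8 in all and at most 12, crops included, and the job is handed in when it is done.

Besides the shell and the picture viewer there is one more tool, called by a JSON object that holds its "name" and its "arguments", one argument or row to a line. play_rows: Moves the arm, as the interface text tells. Its arguments: {"type":"object","properties":{"motion":{"type":"array","items":{"type":"object","properties":{"fingers":{"type":"number"},"translation":{"type":"array","items":{"type":"number"}},"roll":{"type":"number"}}}}},"required":["motion"]}

```bash
mkdir -p pics; cat > h.py <<'E'
import numpy as np, cv2
from workcell import bot
def snap(n,f=None):
    c=bot.camera(n)
    if f: cv2.imwrite('pics/'+f,c['pixels'][:,:,::-1])
    np.savez('/tmp/'+n+'.npz',**{k:np.array(v) for k,v in c.items()})
    return c
def load(n): return dict(np.load('/tmp/'+n+'.npz'))
def dist(c): return np.array([float(c['k1']),0,0,0,0])
def ray(c,uv):
    K=np.array(c['intrinsics'],float); T=np.array(c['world_to_cam'])
    p=cv2.undistortPoints(np.array([[uv]],float),K,dist(c))[0,0]
    d=T[:3,:3].T@np.array([p[0],p[1],1]); o=-T[:3,:3].T@T[:3,3]
    return o,d/np.linalg.norm(d)
def onz(c,uv,z):
    o,d=ray(c,uv); return o+d*(z-o[2])/d[2]
def proj(c,P):
    K=np.array(c['intrinsics'],float); T=np.array(c['world_to_cam'])
    P=np.atleast_2d(np.array(P,float))
    q,_=cv2.projectPoints(P,cv2.Rodrigues(T[:3,:3])[0],T[:3,3],K,dist(c)); return q[:,0]
def tri(c1,u1,c2,u2):
    o1,d1=ray(c1,u1);o2,d2=ray(c2,u2)
    t=np.linalg.lstsq(np.c_[d1,-d2],o2-o1,rcond=None)[0]
    a=o1+t[0]*d1;b=o2+t[1]*d2
    return (a+b)/2,np.linalg.norm(a-b)
E
python3 - <<'E'
from h import *
for n in ('scene','side','wrist'):
    c=snap(n,n+'0.png'); T=np.array(c['world_to_cam']); print(n,np.array(c['intrinsics'])[[0,1,0,1],[0,1,2,2]],c['k1'],-T[:3,:3].T@T[:3,3],T[2,:3])
print(bot.get_obs())
E
```

```text
scene [608.78636677 608.78636677 315.20171733 252.00488365] -0.02921562696692786 [1.12122849 0.45756657 1.27162845] [-0.41485557 -0.34636218 -0.84138463]
side [595.88142451 595.88142451 323.16494989 236.85206456] 0.018161269187513884 [-0.31559175 -0.9344503   0.91438868] [ 0.57616117  0.61393212 -0.53956061]
wrist [384.87493547 384.87493547 324.1537495  235.36262192] -0.03742131868252032 [0.07854756 0.49732158 0.37361887] [ 0.25128881 -0.07769542 -0.96478876]
{'clock': 0.15, 'joint_pos': array([ 1.28098255e+00,  2.41274910e-01,  4.05112785e-03,  1.33520938e+00,
       -1.75490973e-05,  1.57078600e+00]), 'joint_vel': array([-0.00106963, -0.00335458,  0.00166362, -0.00234335, -0.00149638,
        0.00033677]), 'tau': array([-4.09573295e-04, -3.72634792e+01,  2.52638125e+01,  1.23801985e-02,
       -6.61064905e-05,  9.20891438e-06]), 'eef_pos': array([0.1427626 , 0.47871399, 0.24460663]), 'tool_rot': array([ 8.01798916e-01,  5.97593364e-01, -6.50969140e-04,  4.96110576e-04]), 'ft_force': array([0.34382631, 1.2856713 , 0.23876197]), 'ft_torque': array([ 0.05301075, -0.01949002, -0.03426456]), 'grip_width': 0.08542292420256768}
```

View pics/scene0.png

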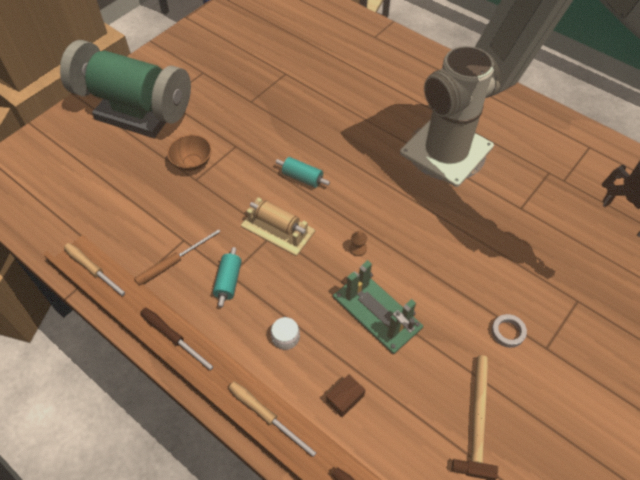

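View pics/side0.png

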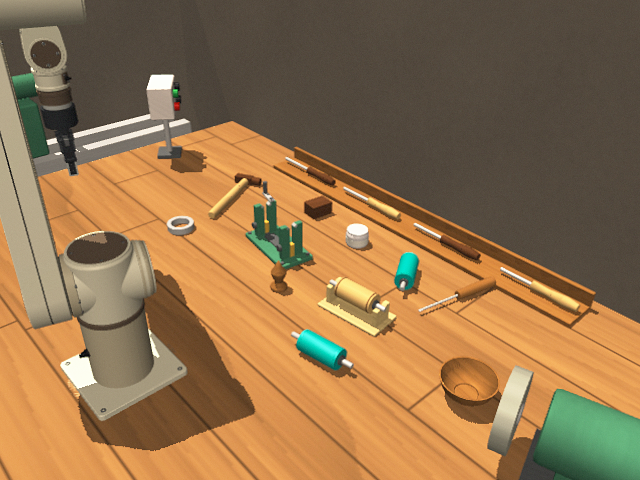

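The wanted drum is the wooden one in the pale rest, at scene (277,217) and side (358,293). The look-alikes are turquoise drums at scene (303,172) and (228,275), which I rule out. The stand is at scene (378,308) and the robot base at scene (450,140). Next are close crops.

```bash
python3 - <<'E'
from h import *
a=cv2.imread('pics/scene0.png')[185:350,230:430]; b=cv2.imread('pics/side0.png')[170:340,230:410]
cv2.imwrite('pics/c1.png',cv2.resize(a,None,fx=3.6,fy=3.6,interpolation=cv2.INTER_CUBIC)[:594])
cv2.imwrite('pics/c2.png',cv2.resize(b,None,fx=3.5,fy=3.5,interpolation=cv2.INTER_CUBIC))
E
```

```text
(no output)
```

View pics/c1.png

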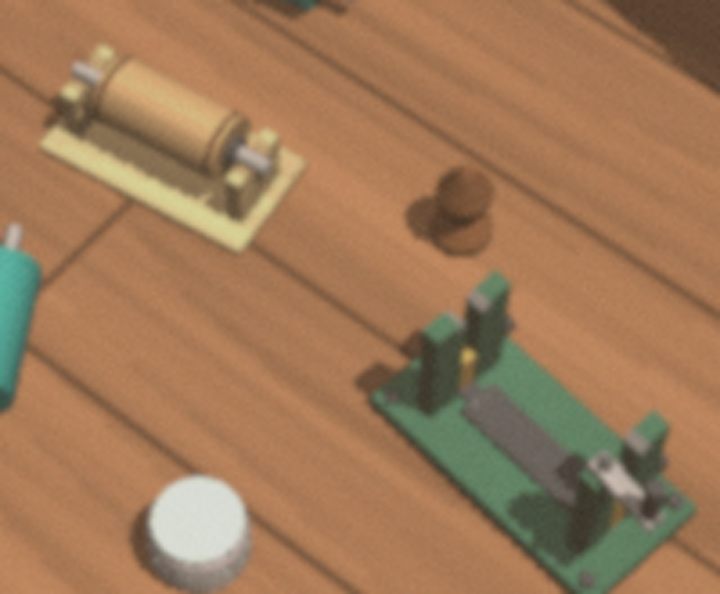

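View pics/c2.png

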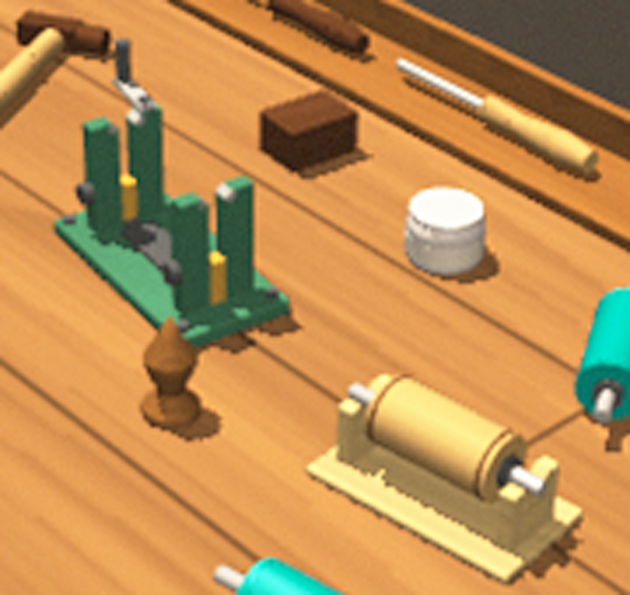

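The rest holds a wooden drum with arbor tips at crop 1 (75,70) and (268,163). Stand's peg upright is the one away from the drum (crop 1 ~ (622,450)). The choice of the wooden drum is confirmed.

```bash
python3 - <<'E'
from h import *
s=load('scene'); d=load('side')
S=lambda u,v:(230+u/3.6-.36,185+v/3.6-.36)
D=lambda u,v:(230+u/3.5-.36,170+v/3.5-.36)
for n,a,b,z in [('tipA',(75,69),(542,484),.05),('tipB',(268,162),(353,391),.05),
  ('upR_a',(443,328),(236,186),.11),('upR_b',(491,290),(187,204),.11),('upL_b',(648,430),(100,126),.11)]:
    p,e=tri(s,S(*a),d,D(*b)); print(n,p.round(4),round(e,4),'sceneZ',onz(s,S(*a),z).round(4),'sideZ',onz(d,D(*b),z).round(4))
w=load('wrist')
print(proj(w,[[.4,.3,.05]]))
E
```

```text
tipA [ 0.511  -0.2628  0.05  ] 0.0001 sceneZ [ 0.511  -0.2629  0.05  ] sideZ [ 0.5109 -0.2628  0.05  ]
tipB [ 0.4864 -0.1082  0.0498] 0.0014 sceneZ [ 0.486  -0.1076  0.05  ] sideZ [ 0.4867 -0.1089  0.05  ]
upR_a [0.5423 0.0813 0.1054] 0.0014 sceneZ [0.544  0.0832 0.11  ] sideZ [0.5377 0.0749 0.11  ]
upR_b [0.5004 0.0873 0.1037] 0.0009 sceneZ [0.5034 0.0896 0.11  ] sideZ [0.4943 0.0789 0.11  ]
upL_b [0.5205 0.2195 0.1051] 0.0017 sceneZ [0.5223 0.221  0.11  ] sideZ [0.5158 0.2116 0.11  ]
[[235.15709357 482.01754125]]
```

View pics/wrist0.png

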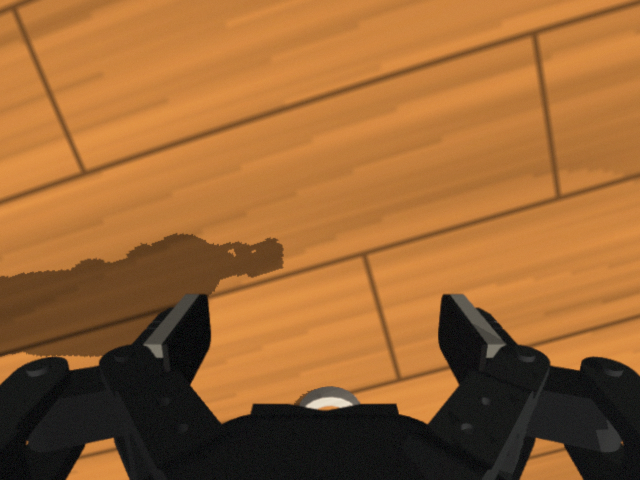

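Heights and sizes agree: tips at z = 50 mm and 157 mm apart, with the wrist picture showing only bare bench and the fingers. Next I look at the stand from above with the wrist camera.

{"name": "play_rows", "arguments": {
  "motion": [
    {"fingers": -1, "translation": [-2, 5, -2], "roll": 6},
    {"fingers": -1, "translation": [-3, 9, -4], "roll": 12},
    {"fingers": -1, "translation": [-12.5, 45, -8.5], "roll": 82},
    {"fingers": -1, "translation": [-12.5, 45, -8.5], "roll": 82},
    {"fingers": -1, "translation": [-12.5, 45, -8.5], "roll": 82},
    {"fingers": -1, "translation": [-12.5, 45, -8.5], "roll": 82},
    {"fingers": -1, "translation": [-12.5, 45, -8.5], "roll": 82},
    {"fingers": -1, "translation": [-12.5, 45, -8.5], "roll": 82},
    {"fingers": -1, "translation": [-12.5, 45, -8.5], "roll": 82},
    {"fingers": -1, "translation": [-12.5, 45, -8.5], "roll": 82},
    {"fingers": -1, "translation": [-12.5, 45, -8.5], "roll": 82},
    {"fingers": -1, "translation": [-12.5, 45, -8.5], "roll": 82},
    {"fingers": -1, "translation": [-12.5, 45, -8.5], "roll": 82},
    {"fingers": -1, "translation": [-12.5, 45, -8.5], "roll": 82},
    {"fingers": -1, "translation": [-12.5, 45, -8.5], "roll": 82},
    {"fingers": -1, "translation": [-12.5, 45, -8.5], "roll": 82}
  ]
}}

```text
clock: 1.48
eef_pos: [0.5372, 0.2315, 0.3302]
tool_rot: [0.997, -0.074, -0.0, 0.0]
ft_force: [-0.8, 0.0, 0.3]
grip_width: 0.0853
```

```bash
python3 - <<'E'
from h import *
c=snap('wrist','w1.png'); print(bot.get_obs()['eef_pos'],bot.get_obs()['tool_rot'],bot.get_obs()['ft_force'])
print(proj(c,[[.5214,.0843,.11],[.541,.2185,.11]]))
E
```

```text
[0.53721256 0.23170458 0.33037018] [ 9.97277407e-01 -7.37408050e-02 -2.58105456e-04  7.18163696e-06] [-0.35555509 -0.40301063  0.86293503]
[[330.89103088 346.57319238]
 [331.08651083 217.33660551]]
```

View pics/w1.png

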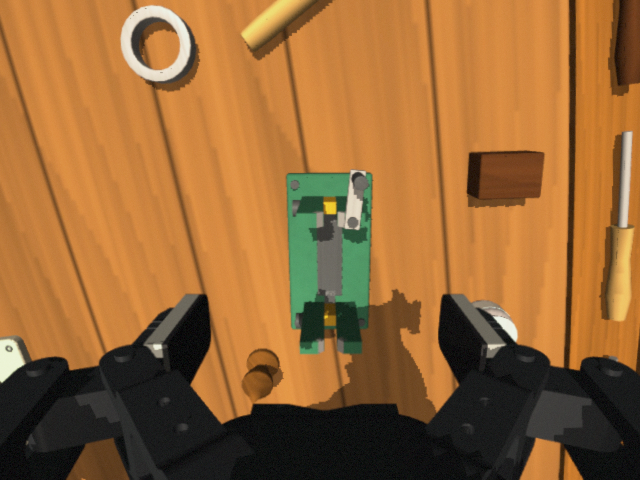

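The wrist picture shows the stand with its keeper upright at the top (slot mouth ~(331,212), peg at (360,182), pivot ~(353,222)) and the other upright at ~(331,340). Brass shoes are visible in both slots.

```bash
python3 - <<'E'
from h import *
a=cv2.imread('pics/w1.png')[165:360,280:380]
cv2.imwrite('pics/w1c.png',np.hstack([cv2.resize(a[:100],None,fx=4,fy=5.8,interpolation=cv2.INTER_CUBIC),cv2.resize(a[95:],None,fx=4,fy=5.8,interpolation=cv2.INTER_CUBIC)]))
E
```

```text
(no output)
```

View pics/w1c.png

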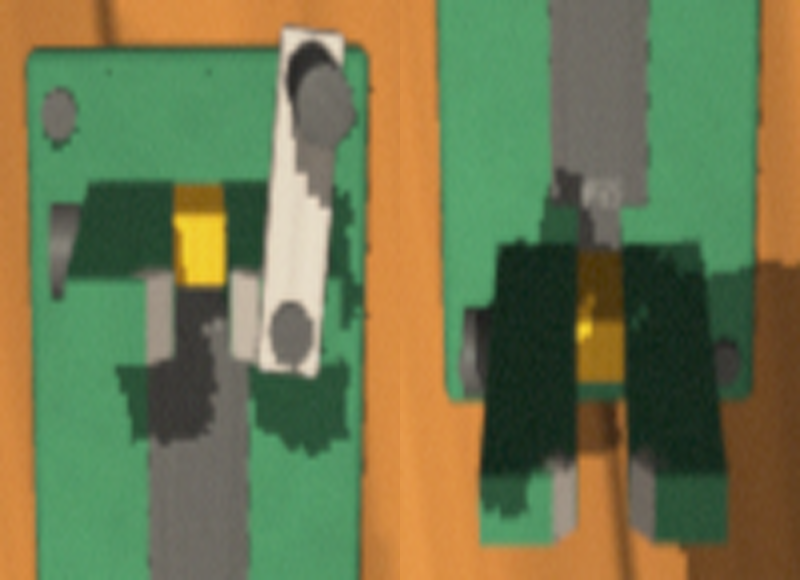

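```bash
python3 - <<'E'
from h import *
w=load('wrist'); s=load('scene'); d=load('side')
L=lambda u,v:(280+u/4-.4,165+v/5.8-.4)
R=lambda u,v:(280+(u-400)/4-.4,260+v/5.8-.4)
sl=onz(w,L(202.5,316),.11); sr=onz(w,R(604,508.5),.11)
ax=(sl-sr); D=np.linalg.norm(ax); ax/=D; c=(sl+sr)/2
print('sl',sl.round(4),'sr',sr.round(4),'dist',D,'centre',c.round(4),'yaw',np.degrees(np.arctan2(-ax[0],ax[1])))
bc=[onz(w,q,.014) for q in (L(28,50),L(368,50),R(448,398),R(752,398))]
print('base',np.round(bc,4),np.mean(bc,0).round(4))
for a,b in((0,1),(2,3),(0,2),(1,3)): print(np.linalg.norm(bc[a]-bc[b]).round(4),end=' ')
ex=np.array([ax[1],-ax[0],0])
print('ex',ex,'pivot pred',(c+ex*.02+ax*.067)[:2],'meas',onz(w,L(291,333),.119)[:2])
pv=c+ex*.02+ax*.067; pg=onz(w,L(325,103),.151); r=pg-pv
print('peg',pg.round(4),'r',np.hypot(*r[:2]),'ang',np.arctan2(-r@ex,r@ax))
# shoe outer edge: ray meets plane y_st=+74 / lower upright -60
for q,y in((L(200,185),.074),(L(200,213),.074),(L(200,285),.06),(R(602,250),-.06),(R(602,320),-.06),(R(602,382),-.074)):
    o,dd=ray(w,q); t=((c+ax*y-o)@ax)/(dd@ax); print((o+t*dd).round(4))
S=lambda u,v:(230+u/3.6-.36,185+v/3.6-.36)
Q=lambda u,v:(230+u/3.5-.36,170+v/3.5-.36)
# side cam: -y outer faces of shoes at slot centre
for q,y in((Q(218,254),-.074),(Q(128,177),.060)):
    o,dd=ray(d,q); t=((c+ax*y-o)@ax)/(dd@ax); print('side',(o+t*dd).round(4))
for q,y in((S(467,352),-.060),):
    o,dd=ray(s,q); t=((c+ax*y-o)@ax)/(dd@ax); print('scene',(o+t*dd).round(4))
E
```

```text
sl [0.54  0.217 0.11 ] sr [0.521  0.0835 0.11  ] dist 0.13477639250554183 centre [0.5305 0.1503 0.11  ] yaw -8.095958332094103
base [[0.4962 0.2559 0.014 ]
 [0.5929 0.2415 0.014 ]
 [0.4682 0.0598 0.014 ]
 [0.565  0.0453 0.014 ]] [0.5306 0.1506 0.014 ]
0.0978 0.0979 0.1982 0.1981 ex [ 0.99003359 -0.14083139  0.        ] pivot pred [0.55971508 0.21377114] meas [0.55962914 0.21337106]
peg [0.5694 0.2526 0.151 ] r 0.04000588679694741 ang -0.10275738164013733
[0.5414 0.2235 0.0235]
[0.541  0.2235 0.0542]
[0.539  0.2096 0.052 ]
[0.5227 0.0908 0.0198]
[0.5223 0.0908 0.0523]
[0.5203 0.077  0.052 ]
side [0.5213 0.0768 0.0559]
side [0.5394 0.2096 0.0556]
scene [0.5247 0.0905 0.0624]
```

The stand is at (0.5305, 0.1504), yaw −8.1°. The cross-checks are good: base 98x198 mm, pivot predicted and measured within 0.5 mm, peg radius 40.0 mm and keeper angle −0.10. The shoes look to be at about z = 0.052–0.056, still to be felt. Now to above the drum.

{"name": "play_rows", "arguments": {
  "motion": [
    {"fingers": -1, "translation": [0.3, 4, 0], "roll": -4},
    {"fingers": -1, "translation": [0.5, 8, 0], "roll": -8},
    {"fingers": -1, "translation": [0.8, 12, 0], "roll": -12},
    {"fingers": -1, "translation": [1, 16, 0], "roll": -17.5},
    {"fingers": -1, "translation": [1.3, 20, 0], "roll": -17.5},
    {"fingers": -1, "translation": [1.6, 24, 2], "roll": -17.5},
    {"fingers": -1, "translation": [1.9, 28, 5], "roll": -17.5},
    {"fingers": -1, "translation": [2.1, 31, 8], "roll": -17.5},
    {"fingers": -1, "translation": [2.2, 34, 11], "roll": -17.5},
    {"fingers": -1, "translation": [2.3, 37, 14], "roll": -17.5},
    {"fingers": -1, "translation": [2.3, 40, 17], "roll": -17.5},
    {"fingers": -1, "translation": [2.3, 41.8, 19.5], "roll": -17.5},
    {"fingers": -1, "translation": [2.3, 41.8, 21], "roll": -17.5},
    {"fingers": -1, "translation": [2.3, 41.8, 21], "roll": -17.5},
    {"fingers": -1, "translation": [2.3, 41.8, 21], "roll": -17.5},
    {"fingers": -1, "translation": [2.3, 41.8, 21], "roll": -17.5}
  ]
}}

```text
clock: 2.87
eef_pos: [0.4997, -0.1851, 0.122]
tool_rot: [0.997, 0.079, 0.001, 0.0]
ft_force: [0.0, 0.5, -0.2]
grip_width: 0.0855
```

```bash
python3 - <<'E'
from h import *
c=snap('wrist','w2.png'); o=bot.get_obs(); print(o['eef_pos'],o['tool_rot'],o['ft_force'])
print(proj(c,[[.511,-.2628,.05],[.4865,-.1085,.05],[.4987,-.1855,.075]]))
E
```

```text
[ 0.50018467 -0.18516517  0.1224435 ] [9.96897941e-01 7.86833856e-02 1.71743913e-03 6.85205125e-04] [-0.313866   -0.27732223  0.23285274]
[[323.37864166 377.83187261]
 [322.96162197 106.32977167]
 [323.0684189  271.4086468 ]]
```

View pics/w2.png

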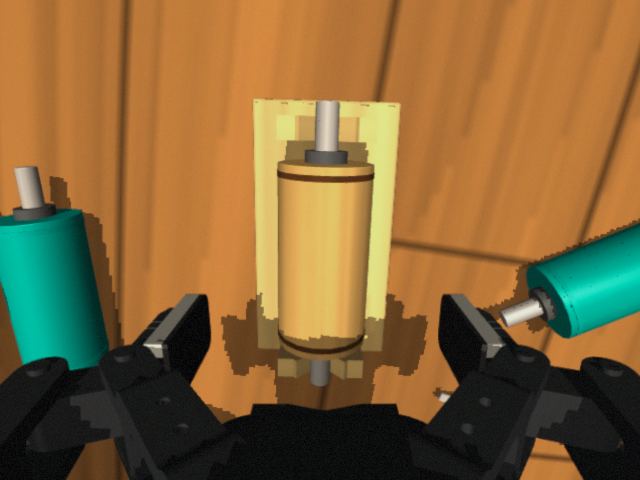

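The wooden drum lies centred between the open jaws, with arbor tips at (327,100) and (320,385). That is about 1.4° clockwise of the tool, so I add a small roll. The turquoise look-alikes at the far left and right are clear of the fingers. Descending to grip.

{"name": "play_rows", "arguments": {
  "motion": [
    {"fingers": -1, "translation": [0, 0, 2], "roll": 1.5},
    {"fingers": -1, "translation": [0, 0, 4], "roll": 1.5},
    {"fingers": -1, "translation": [0, 0, 6], "roll": 1.5},
    {"fingers": -1, "translation": [0, 0, 7], "roll": 1.5},
    {"fingers": -1, "translation": [0, 0, 7.8], "roll": 1.5},
    {"fingers": -1, "translation": [0, 0, 8.2], "roll": 1.5},
    {"fingers": -1, "translation": [0, 0, 8.2], "roll": 1.5},
    {"fingers": -0.2, "translation": [0, 0, 8.2], "roll": 1.5},
    {"fingers": 0, "translation": [0, 0, 8.2], "roll": 1.5},
    {"fingers": 0.2, "translation": [0, 0, 8.2], "roll": 1.5},
    {"fingers": 1, "translation": [0, 0, 8.2], "roll": 1.5},
    {"fingers": 1, "translation": [0, 0, 8.2], "roll": 1.5},
    {"fingers": 1, "translation": [0, 0, 8.2], "roll": 1.5},
    {"fingers": 1, "translation": [0, 0, 8.2], "roll": 1.5},
    {"fingers": 1, "translation": [0, 0, 8.2], "roll": 1.5},
    {"fingers": 1, "translation": [0, 0, 8.2], "roll": 1.5},
    {"fingers": 1, "translation": [0, 0, 8.2], "roll": 1.5},
    {"fingers": 1, "translation": [0, 0, 8.2], "roll": 1.5}
  ]
}}

```text
clock: 4.42
eef_pos: [0.4994, -0.1862, 0.0394]
tool_rot: [0.998, 0.064, 0.001, 0.0]
ft_force: [-0.8, 0.6, 5.4]
grip_width: 0.0489
```

{"name": "play_rows", "arguments": {
  "motion": [
    {"fingers": 1, "translation": [0, 0, -0.3], "roll": 0},
    {"fingers": 1, "translation": [0, 0, -1], "roll": 0},
    {"fingers": 1, "translation": [0, 0, -2], "roll": 0},
    {"fingers": 1, "translation": [0, 0, -4], "roll": 0},
    {"fingers": 1, "translation": [0, 0, -6], "roll": 0},
    {"fingers": 1, "translation": [0, 0, -8], "roll": 0},
    {"fingers": 1, "translation": [0, 0, -10], "roll": 0},
    {"fingers": 1, "translation": [0, 0, -12], "roll": 0},
    {"fingers": 1, "translation": [0, 0, -14], "roll": 0},
    {"fingers": 1, "translation": [0, 0, -15.5], "roll": 0},
    {"fingers": 1, "translation": [0, 0, -16], "roll": 0},
    {"fingers": 1, "translation": [0, 0, -16], "roll": 0},
    {"fingers": 1, "translation": [0, 0, -16], "roll": 0}
  ]
}}

```text
clock: 5.5
eef_pos: [0.4982, -0.1858, 0.1979]
tool_rot: [0.998, 0.064, -0.0, -0.0]
ft_force: [0.1, 0.6, -4.2]
grip_width: 0.0485
```

```bash
python3 - <<'E'
from h import *
c=snap('wrist','w3.png'); o=bot.get_obs(); print(o['eef_pos'],o['tool_rot'],o['ft_force'],o['ft_torque'])
E
```

```text
[ 0.49775924 -0.18567429  0.19717325] [ 9.97917769e-01  6.44888133e-02 -1.05116498e-03 -4.62011878e-04] [-0.40236155 -0.20902412 -4.39459699] [ 0.01911353  0.01405899 -0.01969917]
```

View pics/w3.png

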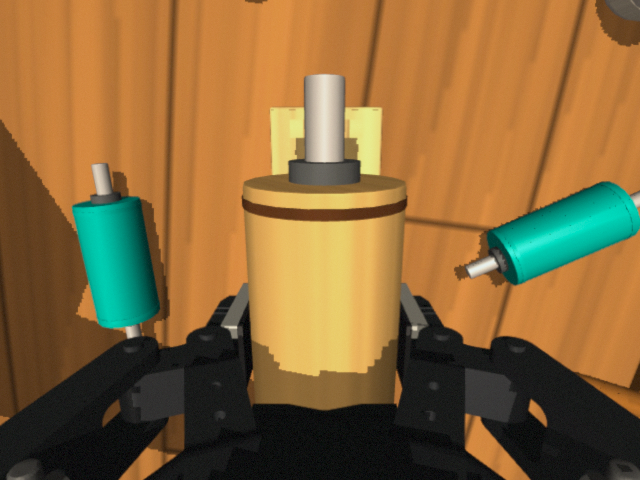

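The drum hangs centred in the jaws, with arbor end at (324,76), square to the tool, and weighs about 4.4 N.

```bash
python3 - <<'E'
from h import *
from scipy.spatial.transform import Rotation as Ro
w=load('wrist'); o=bot.get_obs(); T=o['eef_pos']; R=Ro.from_quat(o['tool_rot']).as_matrix()
for q,dz,L in(((324.5,75.5),.0166,.080),((324.5,160),.0216,.056),((324.5,177),.0356,.050)):
    p=onz(w,q,T[2]+dz); r=R.T@(p-T); print('tip in tool',r.round(4),'centre y_tool',r[1]+L)
a=np.degrees(np.arctan2(R[1,0],R[0,0])); print('toolx ang',a)
d=R.T@(np.array([.5305,.1504,T[2]])-T); print('TCP shift to stand centre',d*100,'roll',a+8.1)
E
```

```text
tip in tool [-0.     -0.0806 -0.0165] centre y_tool -0.0006108475397845758
tip in tool [-0.     -0.058  -0.0215] centre y_tool -0.0019685054070718647
tip in tool [-0.0001 -0.0549 -0.0355] centre y_tool -0.004919953094937007
toolx ang 7.3950720887337305
TCP shift to stand centre [ 7.57245003e+00 -3.29064808e+01  1.93690585e-02] roll 15.49507208873373
```

{"name": "play_rows", "arguments": {
  "motion": [
    {"fingers": 1, "translation": [0.1, -0.5, 0], "roll": 0.2},
    {"fingers": 1, "translation": [0.4, -1.6, 0], "roll": 1},
    {"fingers": 1, "translation": [0.8, -3.5, 0], "roll": 2},
    {"fingers": 1, "translation": [1.4, -6, 0], "roll": 3},
    {"fingers": 1, "translation": [2.1, -9, 0], "roll": 4.5},
    {"fingers": 1, "translation": [2.8, -12, 0], "roll": 6},
    {"fingers": 1, "translation": [3.5, -15, 0], "roll": 7.5},
    {"fingers": 1, "translation": [4.2, -18, 0], "roll": 9},
    {"fingers": 1, "translation": [4.8, -21, 0], "roll": 10.5},
    {"fingers": 1, "translation": [5.5, -24, 0], "roll": 12},
    {"fingers": 1, "translation": [6.2, -27, 0], "roll": 13.5},
    {"fingers": 1, "translation": [6.8, -29.5, 0], "roll": 14.5},
    {"fingers": 1, "translation": [7.3, -31.5, 0], "roll": 15},
    {"fingers": 1, "translation": [7.5, -32.5, 0], "roll": 15.5},
    {"fingers": 1, "translation": [7.57, -32.8, 0], "roll": 15.5},
    {"fingers": 1, "translation": [7.57, -32.8, 0], "roll": 15.5},
    {"fingers": 1, "translation": [7.57, -32.8, 0], "roll": 15.5},
    {"fingers": 1, "translation": [7.57, -32.8, 0], "roll": 15.5},
    {"fingers": 1, "translation": [7.57, -32.8, 0], "roll": 15.5}
  ]
}}

```text
clock: 7.13
eef_pos: [0.5313, 0.148, 0.1982]
tool_rot: [0.997, -0.071, -0.0, 0.0]
ft_force: [-0.3, 0.9, -3.1]
grip_width: 0.0489
```

```bash
cat > st.py <<'E'
from h import *
from scipy.spatial.transform import Rotation as Ro
o=bot.get_obs(); T=o['eef_pos']; R=Ro.from_quat(o['tool_rot']).as_matrix()
a=np.degrees(np.arctan2(R[1,0],R[0,0]))
tgt=np.array([.5305,.1504,T[2]])+.001*R[:,1]
print(o['clock'],T,'ang',a,'err cm tool',(R.T@(tgt-T)*100).round(2),o['ft_force'],o['ft_torque'],o['grip_width'])
E
python3 st.py
```

```text
7.1333 [0.53132169 0.14801077 0.19816558] ang -8.188612997521483 err cm tool [-0.12 -0.12 -0.  ] [-0.28884056  0.94315751 -3.07921182] [-0.07341884 -0.00765351 -0.00900279] 0.04890629213755883
```

{"name": "play_rows", "arguments": {
  "motion": [
    {"fingers": 1, "translation": [-0.1, -0.1, 0.3], "roll": 0},
    {"fingers": 1, "translation": [-0.12, -0.12, 1.2], "roll": 0},
    {"fingers": 1, "translation": [-0.12, -0.12, 2.5], "roll": 0},
    {"fingers": 1, "translation": [-0.12, -0.12, 4], "roll": 0},
    {"fingers": 1, "translation": [-0.12, -0.12, 5.5], "roll": 0},
    {"fingers": 1, "translation": [-0.12, -0.12, 7], "roll": 0},
    {"fingers": 1, "translation": [-0.12, -0.12, 8], "roll": 0},
    {"fingers": 1, "translation": [-0.12, -0.12, 8.5], "roll": 0},
    {"fingers": 1, "translation": [-0.12, -0.12, 8.7], "roll": 0},
    {"fingers": 1, "translation": [-0.12, -0.12, 8.7], "roll": 0},
    {"fingers": 1, "translation": [-0.12, -0.12, 8.7], "roll": 0}
  ]
}}

```text
clock: 8.05
eef_pos: [0.531, 0.1505, 0.1119]
tool_rot: [0.997, -0.071, 0.001, -0.0]
ft_force: [-0.6, -0.1, -3.2]
grip_width: 0.0485
```

```bash
python3 st.py; python3 - <<'E'
from h import *
a=snap('scene')['pixels'][250:355,320:430,::-1]; b=snap('side')['pixels'][170:275,235:345,::-1]
cv2.imwrite('pics/c3.png',cv2.resize(np.hstack([a,b]),None,fx=3.6,fy=3.6,interpolation=cv2.INTER_CUBIC))
E
```

```text
8.05 [0.5310122  0.15052411 0.11194996] ang -8.107105031911177 err cm tool [-0.05  0.12 -0.  ] [-0.55684709 -0.1427222  -3.16798125] [ 0.01576572 -0.04369247  0.03425256] 0.04847809574384894
```

View pics/c3.png

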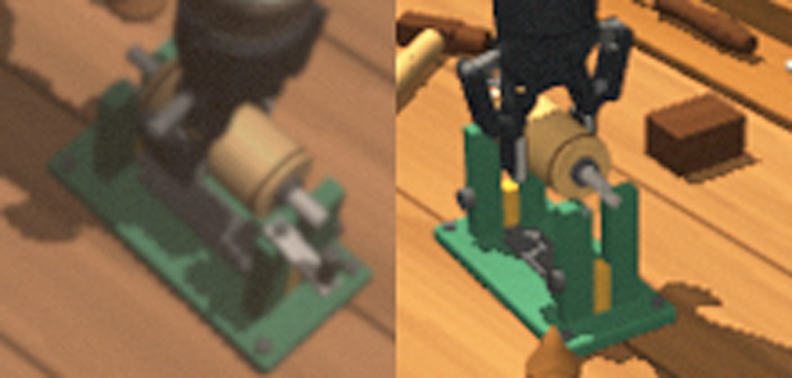

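The arbor is above both slot mouths: its -y tip is over the near slot in the side view, and its +y end is beside the keeper in the scene view. I enter the mouths slowly.

{"name": "play_rows", "arguments": {
  "motion": [
    {"fingers": 1, "translation": [-0.05, 0.1, 0.2], "roll": 0},
    {"fingers": 1, "translation": [-0.05, 0.1, 0.4], "roll": 0},
    {"fingers": 1, "translation": [-0.05, 0.1, 0.6], "roll": 0},
    {"fingers": 1, "translation": [-0.05, 0.1, 0.8], "roll": 0},
    {"fingers": 1, "translation": [-0.05, 0.1, 1.0], "roll": 0},
    {"fingers": 1, "translation": [-0.05, 0.1, 1.2], "roll": 0},
    {"fingers": 1, "translation": [-0.05, 0.1, 1.4], "roll": 0},
    {"fingers": 1, "translation": [-0.05, 0.1, 1.4], "roll": 0}
  ]
}}

```text
clock: 8.82
eef_pos: [0.5295, 0.1494, 0.0967]
tool_rot: [0.997, -0.071, -0.0, 0.0]
ft_force: [0.3, -0.9, -3.9]
grip_width: 0.0484
```

```bash
python3 st.py
```

```text
8.8167 [0.5294574  0.14938261 0.09669775] ang -8.106224967360085 err cm tool [ 0.09 -0.02 -0.  ] [ 0.33394741 -0.87433154 -3.91042484] [0.00727746 0.01626542 0.01296327] 0.0484354206899043
```

{"name": "play_rows", "arguments": {
  "motion": [
    {"fingers": 1, "translation": [0.03, 0, 0.15], "roll": 0},
    {"fingers": 1, "translation": [0.03, 0, 0.3], "roll": 0},
    {"fingers": 1, "translation": [0.03, 0, 0.45], "roll": 0},
    {"fingers": 1, "translation": [0.03, 0, 0.6], "roll": 0},
    {"fingers": 1, "translation": [0.03, 0, 0.75], "roll": 0},
    {"fingers": 1, "translation": [0.03, 0, 0.9], "roll": 0},
    {"fingers": 1, "translation": [0.03, 0, 0.9], "roll": 0}
  ]
}}

```text
clock: 9.4
eef_pos: [0.5301, 0.1494, 0.088]
tool_rot: [0.997, -0.071, 0.0, 0.0]
ft_force: [0.1, -0.3, -3.8]
grip_width: 0.0487
```

{"name": "play_rows", "arguments": {
  "motion": [
    {"fingers": 1, "translation": [0, 0, 0.15], "roll": 0},
    {"fingers": 1, "translation": [0, 0, 0.3], "roll": 0},
    {"fingers": 1, "translation": [0, 0, 0.45], "roll": 0},
    {"fingers": 1, "translation": [0, 0, 0.6], "roll": 0},
    {"fingers": 1, "translation": [0, 0, 0.75], "roll": 0},
    {"fingers": 1, "translation": [0, 0, 0.9], "roll": 0},
    {"fingers": 1, "translation": [0, 0, 1.05], "roll": 0},
    {"fingers": 1, "translation": [0, 0, 1.2], "roll": 0},
    {"fingers": 1, "translation": [0, 0, 1.2], "roll": 0}
  ]
}}

```text
clock: 10.15
eef_pos: [0.5301, 0.1494, 0.076]
tool_rot: [0.997, -0.071, -0.0, 0.0]
ft_force: [0.7, -0.6, -4.1]
grip_width: 0.0483
```

```bash
python3 st.py
```

```text
10.15 [0.53012022 0.14942429 0.0760308 ] ang -8.112575897027897 err cm tool [ 0.02 -0.   -0.  ] [ 0.72744673 -0.63444932 -4.08451127] [-0.03970587 -0.1416661   0.02891875] 0.048330127749511384
```

{"name": "play_rows", "arguments": {
  "motion": [
    {"fingers": 1, "translation": [0, 0, 0.1], "roll": 0},
    {"fingers": 1, "translation": [0, 0, 0.2], "roll": 0},
    {"fingers": 1, "translation": [0, 0, 0.3], "roll": 0},
    {"fingers": 1, "translation": [0, 0, 0.4], "roll": 0},
    {"fingers": 1, "translation": [0, 0, 0.5], "roll": 0},
    {"fingers": 1, "translation": [0, 0, 0.6], "roll": 0},
    {"fingers": 1, "translation": [0, 0, 0.7], "roll": 0},
    {"fingers": 1, "translation": [0, 0, 0.8], "roll": 0},
    {"fingers": 1, "translation": [0, 0, 0.9], "roll": 0},
    {"fingers": 1, "translation": [0, 0, 1.0], "roll": 0},
    {"fingers": 1, "translation": [0, 0, 1.0], "roll": 0}
  ]
}}

```text
clock: 11.07
eef_pos: [0.5301, 0.1494, 0.0661]
tool_rot: [0.997, -0.071, 0.0, 0.0]
ft_force: [1.1, 0.6, -3.9]
grip_width: 0.0484
```

{"name": "play_rows", "arguments": {
  "motion": [
    {"fingers": 1, "translation": [0, 0, 0.1], "roll": 0},
    {"fingers": 1, "translation": [0, 0, 0.2], "roll": 0},
    {"fingers": 1, "translation": [0, 0, 0.3], "roll": 0},
    {"fingers": 1, "translation": [0, 0, 0.4], "roll": 0},
    {"fingers": 1, "translation": [0, 0, 0.5], "roll": 0},
    {"fingers": 1, "translation": [0, 0, 0.6], "roll": 0},
    {"fingers": 1, "translation": [0, 0, 0.7], "roll": 0},
    {"fingers": 1, "translation": [0, 0, 0.7], "roll": 0}
  ]
}}

```text
clock: 11.73
eef_pos: [0.5301, 0.1495, 0.0591]
tool_rot: [0.997, -0.071, 0.0, -0.0]
ft_force: [0.3, -0.2, -4.0]
grip_width: 0.0486
```

{"name": "play_rows", "arguments": {
  "motion": [
    {"fingers": 1, "translation": [0, 0, 0.1], "roll": 0},
    {"fingers": 1, "translation": [0, 0, 0.2], "roll": 0},
    {"fingers": 1, "translation": [0, 0, 0.3], "roll": 0},
    {"fingers": 1, "translation": [0, 0, 0.4], "roll": 0},
    {"fingers": 1, "translation": [0, 0, 0.5], "roll": 0},
    {"fingers": 1, "translation": [0, 0, 0.5], "roll": 0}
  ]
}}

```text
clock: 12.23
eef_pos: [0.5301, 0.1494, 0.0541]
tool_rot: [0.997, -0.071, 0.0, 0.0]
ft_force: [0.9, -0.4, -2.9]
grip_width: 0.0486
```

{"name": "play_rows", "arguments": {
  "motion": [
    {"fingers": 1, "translation": [0, 0, 0.05], "roll": 0},
    {"fingers": 1, "translation": [0, 0, 0.1], "roll": 0},
    {"fingers": 1, "translation": [0, 0, 0.15], "roll": 0},
    {"fingers": 1, "translation": [0, 0, 0.15], "roll": 0}
  ]
}}

```text
clock: 12.57
eef_pos: [0.5301, 0.1495, 0.0528]
tool_rot: [0.997, -0.071, 0.0, -0.0]
ft_force: [0.5, -0.9, -2.6]
grip_width: 0.0484
```

{"name": "play_rows", "arguments": {
  "motion": [
    {"fingers": 1, "translation": [0, 0, 0.05], "roll": 0},
    {"fingers": 1, "translation": [0, 0, 0.1], "roll": 0},
    {"fingers": 1, "translation": [0, 0, 0.1], "roll": 0},
    {"fingers": 1, "translation": [0, 0, 0.1], "roll": 0}
  ]
}}

```text
clock: 12.9
eef_pos: [0.5301, 0.1494, 0.0518]
tool_rot: [0.998, -0.071, 0.0, -0.0]
ft_force: [0.9, -0.8, -3.5]
grip_width: 0.0486
```

{"name": "play_rows", "arguments": {
  "motion": [
    {"fingers": 1, "translation": [0, 0, 0.05], "roll": 0},
    {"fingers": 1, "translation": [0, 0, 0.1], "roll": 0},
    {"fingers": 1, "translation": [0, 0, 0.1], "roll": 0},
    {"fingers": 1, "translation": [0, 0, 0.1], "roll": 0}
  ]
}}

```text
clock: 13.23
eef_pos: [0.5301, 0.1494, 0.0508]
tool_rot: [0.997, -0.071, 0.0, 0.0]
ft_force: [1.2, 0.2, -3.5]
grip_width: 0.0485
```

{"name": "play_rows", "arguments": {
  "motion": [
    {"fingers": 1, "translation": [0, 0, 0.05], "roll": 0},
    {"fingers": 1, "translation": [0, 0, 0.1], "roll": 0},
    {"fingers": 1, "translation": [0, 0, 0.1], "roll": 0},
    {"fingers": 1, "translation": [0, 0, 0.1], "roll": 0}
  ]
}}

```text
clock: 13.57
eef_pos: [0.5301, 0.1494, 0.0498]
tool_rot: [0.997, -0.071, 0.0, -0.0]
ft_force: [1.4, 0.5, -2.6]
grip_width: 0.0485
```

{"name": "play_rows", "arguments": {
  "motion": [
    {"fingers": 1, "translation": [0, 0, 0.05], "roll": 0},
    {"fingers": 1, "translation": [0, 0, 0.1], "roll": 0},
    {"fingers": 1, "translation": [0, 0, 0.1], "roll": 0},
    {"fingers": 1, "translation": [0, 0, 0.1], "roll": 0}
  ]
}}

```text
clock: 13.9
eef_pos: [0.5301, 0.1494, 0.0488]
tool_rot: [0.997, -0.071, 0.0, 0.0]
ft_force: [2.0, 0.9, -2.2]
grip_width: 0.0484
```

{"name": "play_rows", "arguments": {
  "motion": [
    {"fingers": 1, "translation": [0, 0, 0.05], "roll": 0},
    {"fingers": 1, "translation": [0, 0, 0.1], "roll": 0},
    {"fingers": 1, "translation": [0, 0, 0.1], "roll": 0},
    {"fingers": 1, "translation": [0, 0, 0.1], "roll": 0}
  ]
}}

```text
clock: 14.23
eef_pos: [0.5301, 0.1495, 0.0478]
tool_rot: [0.998, -0.071, 0.0, -0.0]
ft_force: [0.3, -0.1, -2.0]
grip_width: 0.0485
```

{"name": "play_rows", "arguments": {
  "motion": [
    {"fingers": 1, "translation": [0, 0, 0.05], "roll": 0},
    {"fingers": 1, "translation": [0, 0, 0.1], "roll": 0},
    {"fingers": 1, "translation": [0, 0, 0.1], "roll": 0},
    {"fingers": 1, "translation": [0, 0, 0.1], "roll": 0}
  ]
}}

```text
clock: 14.57
eef_pos: [0.5301, 0.1495, 0.0468]
tool_rot: [0.997, -0.071, 0.0, -0.0]
ft_force: [1.9, -0.4, -4.2]
grip_width: 0.0487
```

```bash
python3 st.py
```

```text
14.5667 [0.53012685 0.14946092 0.04679619] ang -8.105749273724197 err cm tool [0.02 0.   0.  ] [ 1.93469952 -0.37183242 -4.23219925] [ 0.03801238 -0.25878189 -0.04984913] 0.04873889567699493
```

{"name": "play_rows", "arguments": {
  "motion": [
    {"fingers": 1, "translation": [0, 0, 0.04], "roll": 0},
    {"fingers": 1, "translation": [0, 0, 0.08], "roll": 0},
    {"fingers": 1, "translation": [0, 0, 0.08], "roll": 0},
    {"fingers": 1, "translation": [0, 0, 0.08], "roll": 0}
  ]
}}

```text
clock: 14.9
eef_pos: [0.5301, 0.1495, 0.0462]
tool_rot: [0.998, -0.071, 0.0, -0.0]
ft_force: [-0.8, -0.2, -0.9]
grip_width: 0.0484
```

{"name": "play_rows", "arguments": {
  "motion": [
    {"fingers": 1, "translation": [0, 0, 0.03], "roll": 0},
    {"fingers": 1, "translation": [0, 0, 0.05], "roll": 0},
    {"fingers": 1, "translation": [0, 0, 0.05], "roll": 0},
    {"fingers": 1, "translation": [0, 0, 0.05], "roll": 0}
  ]
}}

```text
clock: 15.23
eef_pos: [0.5301, 0.1495, 0.0462]
tool_rot: [0.998, -0.071, 0.0, -0.0]
ft_force: [-2.5, -1.2, 6.2]
grip_width: 0.0491
```

```bash
python3 st.py
```

```text
15.2333 [0.53014178 0.1494901  0.04615943] ang -8.098673193419637 err cm tool [0.02 0.   0.  ] [-2.5079513  -1.19484763  6.19205957] [-0.1585105   0.42328539 -0.05023298] 0.04911313893787202
```

Contact felt: z stopped at 0.0462 and the force swung by about 10 N, with little moment, so both ends bear. The axis is at about 57 mm, which fits the shoe height seen. Releasing.

{"name": "play_rows", "arguments": {
  "motion": [
    {"fingers": 0, "translation": [0, 0, 0], "roll": 0},
    {"fingers": -0.1, "translation": [0, 0, 0], "roll": 0},
    {"fingers": -0.2, "translation": [0, 0, 0], "roll": 0},
    {"fingers": -0.3, "translation": [0, 0, 0], "roll": 0},
    {"fingers": -0.45, "translation": [0, 0, 0], "roll": 0},
    {"fingers": -0.6, "translation": [0, 0, 0], "roll": 0},
    {"fingers": -0.8, "translation": [0, 0, 0], "roll": 0},
    {"fingers": -0.8, "translation": [0, 0, 0], "roll": 0},
    {"fingers": -0.8, "translation": [0, 0, 0], "roll": 0},
    {"fingers": -0.8, "translation": [0, 0, 0], "roll": 0}
  ]
}}

```text
clock: 16.07
eef_pos: [0.53, 0.1495, 0.0454]
tool_rot: [0.998, -0.071, -0.0, 0.0]
ft_force: [0.3, -0.3, -0.3]
grip_width: 0.0767
```

```bash
python3 st.py
```

```text
16.0667 [0.53004946 0.14945186 0.04544693] ang -8.102552399612314 err cm tool [ 0.03 -0.   -0.  ] [ 0.25917121 -0.32287139 -0.25541728] [-0.03266599 -0.0252814  -0.01431607] 0.07666541506948102
```

{"name": "play_rows", "arguments": {
  "motion": [
    {"fingers": -0.8, "translation": [0, 0, -0.5], "roll": 0},
    {"fingers": -0.8, "translation": [0, 0, -2], "roll": 0},
    {"fingers": -0.8, "translation": [0, 0, -4], "roll": 0},
    {"fingers": -0.8, "translation": [0, 0, -7], "roll": 0},
    {"fingers": -0.8, "translation": [0, 0, -10], "roll": 0},
    {"fingers": -0.8, "translation": [0, 0, -14], "roll": 0},
    {"fingers": -0.8, "translation": [0, 0, -18], "roll": 0},
    {"fingers": -0.8, "translation": [0, -2, -21], "roll": 0},
    {"fingers": -0.8, "translation": [0, -4, -22], "roll": 0},
    {"fingers": -0.8, "translation": [0, -6, -22], "roll": 0},
    {"fingers": -0.8, "translation": [0, -8, -22], "roll": 0},
    {"fingers": -0.8, "translation": [0, -8, -22], "roll": 0},
    {"fingers": -0.8, "translation": [0, -8, -22], "roll": 0}
  ]
}}

```text
clock: 17.15
eef_pos: [0.5411, 0.2294, 0.2655]
tool_rot: [0.998, -0.07, -0.0, 0.0]
ft_force: [0.7, -0.3, 0.3]
grip_width: 0.0765
```

```bash
python3 st.py; python3 - <<'E'
from h import *
a=cv2.resize(snap('wrist')['pixels'][130:400,230:430,::-1],None,fx=2,fy=2); b=snap('side')['pixels'][175:270,240:340,::-1]
b=cv2.resize(b,(400,380),interpolation=cv2.INTER_CUBIC); b=cv2.copyMakeBorder(b,0,160,0,0,cv2.BORDER_CONSTANT)
cv2.imwrite('pics/c4.png',np.hstack([a,b]))
E
```

```text
17.15 [0.54109756 0.22935793 0.26549898] ang -8.001606389726614 err cm tool [0.05 8.07 0.  ] [ 0.65215673 -0.32912479  0.26001537] [-0.03278725  0.03301518 -0.01607829] 0.07645555929068645
```

View pics/c4.png

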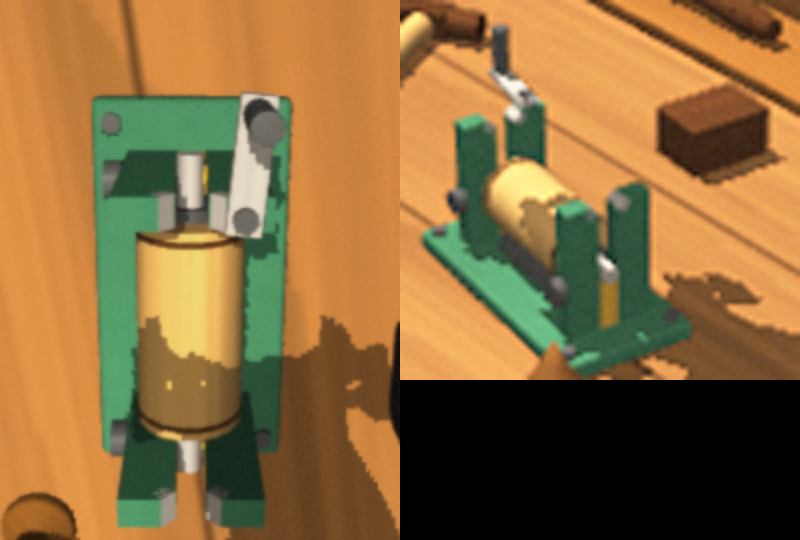

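Both arbor ends sit deep in their slots and level: the arbor is at crop (190,180) and (190,455), and the side view shows it on the brass shoe. The peg is at crop (267,127).

```bash
cat > pk.py <<'E'
from h import *
from scipy.spatial.transform import Rotation as Ro
import sys
o=bot.get_obs(); T=o['eef_pos']; R=Ro.from_quat(o['tool_rot']).as_matrix()
c=np.array([.5305,.1504,0]); y=np.radians(-8.1); ex=np.array([np.cos(y),np.sin(y),0]); ey=np.array([-np.sin(y),np.cos(y),0])
pv=c+.02*ex+.067*ey
t0=np.degrees(np.arctan2(R[1,0],R[0,0]))
r=T-pv; print(o['clock'],T.round(4),'toolang',t0.round(2),'hand at a=',np.arctan2(-r@ex,r@ey).round(3),'rad',np.hypot(r@ex,r@ey).round(4),o['ft_force'].round(1),o['grip_width'].round(4))
for a in map(float,sys.argv[1:]):
    P=pv+.04*(-np.sin(a)*ex+np.cos(a)*ey); P[2]=T[2]
    print(a,(R.T@(P-T)*100).round(2),'roll with bar',(t0-(-8.1+np.degrees(a+.1))).round(1))
E
python3 pk.py -.103
python3 -c "
from h import *
w=load('wrist'); print(onz(w,(363.3,193.3),.151))"
```

```text
[0.56911318 0.25272681 0.151     ]Traceback (most recent call last):
  File "pk.py", line 8, in <module>
    r=T-pv; print(o['clock'],T.round(4),'toolang',t0.round(2),'hand at a=',np.arctan2(-r@ex,r@ey).round(3),'rad',np.hypot(r@ex,r@ey).round(4),o['ft_force'].round(1),o['grip_width'].round(4))
                                                                                                                                                                     ^^^^^^^^^^^^^^^^^^^^^
AttributeError: 'float' object has no attribute 'round'
```

```bash
sed -i "s/o\['grip_width'\].round(4)/o['grip_width']/" pk.py; python3 pk.py -.103; python3 -c "
from h import *;print(bot.get_obs()['joint_pos'])"
```

```text
17.25 [0.5411 0.2281 0.2654] toolang -8.11 hand at a= 1.063 rad 0.0235 [-0.3  0.1 -0.2] 0.07670336230410064
-0.103 [ 2.46 -2.84 -0.  ] roll with bar 0.2
[ 3.99177851e-01  4.12378279e-01  2.98943378e-01  1.45819926e+00
 -3.98326878e-04  2.11154615e+00]
```

{"name": "play_rows", "arguments": {
  "motion": [
    {"fingers": 0, "translation": [1, -1.2, 0], "roll": 0},
    {"fingers": 0, "translation": [2, -2.4, 1], "roll": 0},
    {"fingers": 0, "translation": [2.45, -2.84, 3], "roll": 0},
    {"fingers": 0, "translation": [2.45, -2.84, 5], "roll": 0},
    {"fingers": 0, "translation": [2.45, -2.84, 7], "roll": 0},
    {"fingers": 0, "translation": [2.45, -2.84, 9], "roll": 0},
    {"fingers": 0, "translation": [2.45, -2.84, 11], "roll": 0},
    {"fingers": 0, "translation": [2.45, -2.84, 12.3], "roll": 0},
    {"fingers": 0, "translation": [2.45, -2.84, 12.9], "roll": 0},
    {"fingers": 0, "translation": [2.45, -2.84, 12.9], "roll": 0},
    {"fingers": 0, "translation": [2.45, -2.84, 12.9], "roll": 0}
  ]
}}

```text
clock: 18.17
eef_pos: [0.5698, 0.2527, 0.137]
tool_rot: [0.997, -0.071, 0.0, 0.0]
ft_force: [-0.1, 0.2, -0.6]
grip_width: 0.0427
```

```bash
python3 pk.py -.103
```

```text
18.1667 [0.5698 0.2527 0.137 ] toolang -8.15 hand at a= -0.113 rad 0.0401 [-0.1  0.2 -0.6] 0.042651535497526406
-0.103 [-0.04  0.   -0.  ] roll with bar 0.1
```

{"name": "play_rows", "arguments": {
  "motion": [
    {"fingers": 0.3, "translation": [-0.04, 0, 0], "roll": 0},
    {"fingers": 0.5, "translation": [-0.04, 0, 0], "roll": 0},
    {"fingers": 1, "translation": [-0.04, 0, 0], "roll": 0},
    {"fingers": 1, "translation": [-0.04, 0, 0], "roll": 0},
    {"fingers": 1, "translation": [-0.04, 0, 0], "roll": 0},
    {"fingers": 1, "translation": [-0.04, 0, 0], "roll": 0},
    {"fingers": 1, "translation": [-0.04, 0, 0], "roll": 0}
  ]
}}

```text
clock: 18.75
eef_pos: [0.5699, 0.2537, 0.1379]
tool_rot: [0.998, -0.071, 0.001, -0.001]
ft_force: [-0.9, -1.0, 5.8]
grip_width: 0.0096
```

```bash
python3 pk.py -.103 0 .1 .2 .3 .4 .5 .6 .7 .8 .9 1.0 1.1 1.2 1.3 1.4 1.5 1.58
```

```text
18.75 [0.5699 0.2537 0.1379] toolang -8.1 hand at a= -0.109 rad 0.041 [-0.9 -1.   5.8] 0.009631997867370824
-0.103 [-0.04  0.1  -0.  ] roll with bar 0.2
0.0 [-0.45  0.08 -0.  ] roll with bar -5.7
0.1 [-0.85  0.1  -0.  ] roll with bar -11.5
0.2 [-1.24  0.16 -0.  ] roll with bar -17.2
0.3 [-1.63  0.26 -0.  ] roll with bar -22.9
0.4 [-2.    0.39 -0.  ] roll with bar -28.6
0.5 [-2.36  0.57 -0.01] roll with bar -34.4
0.6 [-2.71  0.78 -0.01] roll with bar -40.1
0.7 [-3.02  1.02 -0.01] roll with bar -45.8
0.8 [-3.32  1.29 -0.01] roll with bar -51.6
0.9 [-3.58  1.59 -0.01] roll with bar -57.3
1.0 [-3.81  1.92 -0.01] roll with bar -63.0
1.1 [-4.01  2.26 -0.01] roll with bar -68.8
1.2 [-4.18  2.63 -0.01] roll with bar -74.5
1.3 [-4.3   3.01 -0.01] roll with bar -80.2
1.4 [-4.39  3.4  -0.01] roll with bar -85.9
1.5 [-4.44  3.8  -0.01] roll with bar -91.7
1.58 [-4.45  4.12 -0.01] roll with bar -96.3
```

{"name": "play_rows", "arguments": {
  "motion": [
    {"fingers": 1, "translation": [-0.2, -0.01, 0], "roll": -2.9},
    {"fingers": 1, "translation": [-0.41, -0.02, 0], "roll": -5.7},
    {"fingers": 1, "translation": [-0.61, -0.01, 0], "roll": -8.6},
    {"fingers": 1, "translation": [-0.81, 0, 0], "roll": -11.5},
    {"fingers": 1, "translation": [-1.2, 0.06, 0], "roll": -17.2},
    {"fingers": 1, "translation": [-1.59, 0.16, 0], "roll": -22.9},
    {"fingers": 1, "translation": [-1.96, 0.29, 0], "roll": -28.6},
    {"fingers": 1, "translation": [-2.32, 0.47, 0], "roll": -34.4},
    {"fingers": 1, "translation": [-2.5, 0.57, 0], "roll": -37.3},
    {"fingers": 1, "translation": [-2.67, 0.68, 0], "roll": -40.1},
    {"fingers": 1, "translation": [-2.67, 0.68, 0], "roll": -40.1}
  ]
}}

```text
clock: 19.67
eef_pos: [0.5422, 0.2506, 0.1379]
tool_rot: [0.961, 0.276, 0.001, -0.0]
ft_force: [0.3, 0.1, 6.0]
grip_width: 0.0099
```

```bash
python3 pk.py .6 .7 .8 .9 1.0 1.1 1.2 1.3 1.4 1.5 1.58
```

```text
19.6667 [0.5422 0.2506 0.1379] toolang 32.1 hand at a= 0.587 rad 0.0406 [0.3 0.1 6. ] 0.009860353375537402
0.6 [-0.06  0.06 -0.  ] roll with bar 0.1
0.7 [-0.46  0.03 -0.  ] roll with bar -5.6
0.8 [-0.86  0.05 -0.  ] roll with bar -11.4
0.9 [-1.25  0.11 -0.  ] roll with bar -17.1
1.0 [-1.64  0.21 -0.  ] roll with bar -22.8
1.1 [-2.02  0.35 -0.  ] roll with bar -28.6
1.2 [-2.38  0.52 -0.01] roll with bar -34.3
1.3 [-2.72  0.73 -0.01] roll with bar -40.0
1.4 [-3.04  0.97 -0.01] roll with bar -45.7
1.5 [-3.33  1.24 -0.01] roll with bar -51.5
1.58 [-3.54  1.48 -0.01] roll with bar -56.1
```

{"name": "play_rows", "arguments": {
  "motion": [
    {"fingers": 1, "translation": [-0.2, -0.02, 0], "roll": -2.8},
    {"fingers": 1, "translation": [-0.43, -0.02, 0], "roll": -5.7},
    {"fingers": 1, "translation": [-0.83, 0, 0], "roll": -11.5},
    {"fingers": 1, "translation": [-1.22, 0.06, 0], "roll": -17.2},
    {"fingers": 1, "translation": [-1.61, 0.16, 0], "roll": -22.9},
    {"fingers": 1, "translation": [-1.99, 0.3, 0], "roll": -28.6},
    {"fingers": 1, "translation": [-2.35, 0.47, 0], "roll": -34.4},
    {"fingers": 1, "translation": [-2.69, 0.68, 0], "roll": -40.1},
    {"fingers": 1, "translation": [-3.01, 0.92, 0], "roll": -45.8},
    {"fingers": 1, "translation": [-3.3, 1.19, 0], "roll": -51.5},
    {"fingers": 1, "translation": [-3.42, 1.31, 0], "roll": -54},
    {"fingers": 1, "translation": [-3.52, 1.43, 0], "roll": -56},
    {"fingers": 1, "translation": [-3.52, 1.43, 0], "roll": -56},
    {"fingers": 1, "translation": [-3.52, 1.43, 0], "roll": -56}
  ]
}}

```text
clock: 20.83
eef_pos: [0.52, 0.2197, 0.1378]
tool_rot: [0.719, 0.695, 0.001, 0.0]
ft_force: [-1.5, -1.2, 6.7]
grip_width: 0.0103
```

```bash
python3 pk.py 1.57 1.6
```

```text
20.8333 [0.52   0.2197 0.1378] toolang 87.99 hand at a= 1.569 rad 0.0402 [-1.5 -1.2  6.7] 0.010290828334330966
1.57 [-0.01  0.02  0.  ] roll with bar 0.4
1.6 [-0.13  0.01 -0.  ] roll with bar -1.3
```

{"name": "play_rows", "arguments": {
  "motion": [
    {"fingers": 0.6, "translation": [0, 0, 0], "roll": 0},
    {"fingers": 0.4, "translation": [0, 0, 0], "roll": 0},
    {"fingers": 0.2, "translation": [0, 0, 0], "roll": 0},
    {"fingers": 0, "translation": [0, 0, 0], "roll": 0},
    {"fingers": 0, "translation": [0, 0, 0], "roll": 0},
    {"fingers": 0, "translation": [0, 0, 0], "roll": 0},
    {"fingers": 0, "translation": [0, 0, -1], "roll": 0},
    {"fingers": 0, "translation": [0, 0, -3], "roll": 0},
    {"fingers": 0, "translation": [0, 0, -6], "roll": 0},
    {"fingers": 0, "translation": [0, 0, -9], "roll": 0},
    {"fingers": 0, "translation": [0, 0, -12], "roll": 0},
    {"fingers": 0, "translation": [0, 0, -14], "roll": 0},
    {"fingers": 0, "translation": [-5, 0, -15], "roll": 5},
    {"fingers": 0, "translation": [-5, -4, -15], "roll": 12},
    {"fingers": 0, "translation": [-5, -4, -15], "roll": 12},
    {"fingers": 0, "translation": [-5, -4, -15], "roll": 12}
  ]
}}

```text
clock: 22.17
eef_pos: [0.4758, 0.17, 0.2873]
tool_rot: [0.788, 0.616, -0.0, -0.0]
ft_force: [1.1, 0.3, 0.6]
grip_width: 0.0425
```

```bash
python3 pk.py; python3 - <<'E'
from h import *
w=snap('wrist','w5.png')
a=cv2.resize(w['pixels'][:,:,::-1],(533,400)); b=snap('side')['pixels'][175:270,250:317,::-1]; s=snap('scene','s5.png')
cv2.imwrite('pics/c5.png',np.hstack([a,cv2.resize(b,(267,400),interpolation=cv2.INTER_CUBIC)]))
print(proj(w,[[.5305,.1504,.082],[.5201,.2194,.151]])*.8333)
E
```

```text
22.1667 [0.4758 0.17   0.2873] toolang 75.98 hand at a= 2.194 rad 0.0948 [1.1 0.3 0.6] 0.04250522950678237
[[265.83054079 225.49142201]
 [337.82709388 224.25135038]]
```

View pics/c5.png

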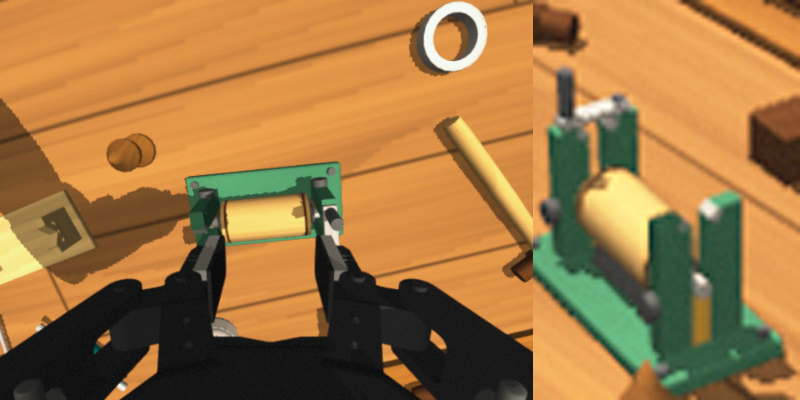

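The keeper lies across the slot in both views: the peg is at (337,220) against a predicted (338,224) for 1.57 rad. The drum is seated level and the arm is clear. Handing in.

```bash
python3 -c "
from workcell import bot; print(bot.job_done())"
```

```text
the job is handed in; nothing more can be done
None
```

The wooden drum is seated in the bearing stand with the keeper bar turned across its slot. I handed the job in at about 22 s of the 59 s allowed; the hand-in gives no verdict.

- **Seating:** I took the drum from its rest and lowered it into both slots in steps of 1 mm or less near the bottom. It stopped with the axis about 57 mm above the bench. The bearing force there was about 10 N, against the 35 N limit. The sideways moment was small, so both ends were bearing. I let go there, and the force fell to zero with no visible drop.
- **Keeper:** I turned the bar by its peg from about −0.10 rad to 1.57 rad, then opened the fingers and moved clear.
- **Last checks:** The wrist and side pictures showed the drum level on the shoes and the bar across the slot. The peg was within a few pixels of its predicted spot. I touched nothing else on the bench and saw nothing moved.
- **Small disagreements:**
  - The camera put the shoe tops 1–5 mm higher than the roughly 51 mm I felt (a rough scene-view reading put them at 62 mm). I went by touch.
  - The gripper read about 10 mm on the 12 mm peg.
  - The wrist showed a steady upward force of about 6 N while pinching the peg. I put this down to the pads swinging forward as they close.

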